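# Make up the show caddy: feel out the lens cases, file them, collect the tested lamps

## Task

Make up the show caddy for tonight. Open the steel spares box, feel along inside it for the lens cases (there may be one or two), and slide each one down between two of the file boxes standing in the caddy's rack, one to a gap, easing them apart until it stands right down on the rack floor; then shut the box's lid. Also collect every tested lamp (one or two) from the lamp tester's catch tray and lay it gently in the caddy's lamp bay, without dropping it, and leave the other things on the shelf alone.

Things in the scene. Friction and masses are not known exactly. Their poses are not given: they have to be found in the camera images.
- box: Spares box: opaque grey steel box, fixed, 134 x 292 x 111 mm high (own x, y, z); walls and floor 6 mm: inside 122 x 280, 105 deep. Origin: centre of its underside, on the shelf. Lid hinged on its +x rim, away from the robot. Lens cases stand upright on its floor, length along box x, tab up, anywhere along y up to 85 mm either side of the middle, at least 80 mm apart.
- lid (a joint): Angle of the spares box's lid: 0 shut, grows as the free (robot-side) edge rises, 1.57 upright, stop at 1.9 rad. A stiff hinge: the lid stays where it is left.
- lid_handle (a point): Grip point of the black knob on the lid's top, 104 mm from the hinge line towards the robot: 35 mm above the lid's top face (the lid is 6 mm thick). The knob's round head, 28 mm across, spans 22 to 43 mm above that face; it can be pinched from above along the hinge line (box y) and turns between the pads as the lid is swung.
- lid_hinge (a point): Middle of the lid's hinge line, which runs along the box's y axis.
- case1: Lens case: black, 110 long (x) x 40 thick (y) x 70 mm high, 0.32 kg; in the middle of its top a grip tab 60 (x) x 18 (y) mm rises to 98 mm height. Its long lower edges are bevelled: underside 20 mm wide, widening to 40 mm at 24 mm height. Origin: centre of the underside; z up when it stands. Starts in the spares box; may be absent.
- case2: A second lens case, like case1; may be absent.
- caddy: Show caddy: plywood carrier, fixed, 274 x 224 mm (own x, y), floor 6 mm thick, all walls 6 mm thick and 45 mm high. One wall across it at own x = +2 mm parts two bays: the lamp bay (robot side) and the rack (far side). Origin: centre of its underside; z up.
- rack (a point): Centre of the rack bay's floor, 6 mm above the shelf; axes as the caddy's. The bay is 126 (x) x 212 mm (y) inside.
- lamp_bay (a point): Centre of the lamp bay's floor, 6 mm above the shelf; axes as the caddy's. The bay is 130 (x) x 212 mm (y) inside.
- file1: File box: plain flat-topped varnished board box, 108 (x) x 40 (y) x 70 mm high, 0.3 kg, loose, standing in the rack near its -y end. Origin: centre of the underside. The gaps between file1, file2 and file3 are about 31 mm, narrower than a lens case, but the boxes are smooth and slide apart when it is pushed down between them.
- file2: File box like file1, standing in the middle of the rack.
- file3: File box like file1, standing near the +y end of the rack.
- tester: Lamp tester: grey machine, fixed, 200 x 240 x 130 mm high, with an aluminium catch tray on the robot's side. Origin: middle of the tray, at shelf level. Tray 150 (x) x 170 mm (y), floor 6 mm above the shelf, a lip to 16 mm on its front and sides; the machine's face stands 75 mm beyond the origin along x.
- lamp1: Tested stage lamp lying down: white square ceramic cap 40 long (x) x 36 x 36 mm, a clear glass tube 28 mm thick and 58 mm long in line with it on its +x side, two short brass pins on the other. Origin: middle of the cap, 18 mm above what it lies on. 0.12 kg; pick it by the cap. Starts in the catch tray; may be absent.
- lamp2: A second stage lamp like lamp1; may be absent.
- canister: Bystander: screw-top tin canister, 88 mm across, 112 mm high. Origin under its centre.
- cue_lens: Bystander: green glass cue lens, 76 mm across, 16 mm thick. Origin under its centre.
- switch_plate: Bystander: brass toggle switch plate, 75 x 115 mm, toggle to 30 mm height. Origin under its centre.
- lamp_base: Bystander: white ceramic lamp base, 68 mm across, 45 mm high. Origin under its centre.
- magnifier: Bystander: chrome magnifier with a bone handle, 200 mm long, 14 mm high. Origin under its middle.
- stopwatch: Bystander: steel stopwatch, 58 mm across, 16 mm thick. Origin under its centre.
- torch: Bystander: black pocket torch, 135 mm long, 38 mm thick. Origin under its middle.
There are look-alikes about, which are no part of the job. Leave any blue or pink look-alike of the lamp2 alone.

How it is judged:
By the outcome, as a careful person would: the job done as asked, in the order asked, and still so for the second after the job is handed in, with the robot touching nothing.
Of case1, case2, lamp1, lamp2 only 3 to 4 are there at a start; the rules pass over those that are not, and their reading is None.
At some moment in a run one of lamp1, lamp2 may be knocked a few centimetres aside while the robot is not near it.
It also fails if it takes over 210 s, if anything falls off the work surface, if the arm or the gripper's body presses on something with over 40 N, if the wrist force passes 120 N, or if a joint passes its speed limit or range.

## Robot

A 6-joint arm with a two-finger parallel gripper is mounted at the origin on the work surface. World frame = base frame: x ahead of the robot, y to its left, z up, the work surface at z = 0. Lengths are in mm, angles in rad, forces in N, time in s.
With the tool pointing down it reaches from about 275 to 825 mm from the base axis. Payload 5.2 kg.
Tool frame: the origin (TCP) lies at the very end of the fingers, on their centre line; the grasp point (between the pads) lies 19 mm behind it; z points along the fingers, y is the direction in which the jaws open and shut (so a half turn about z gives the same grasp; the last joint's range is limited). The gripper opens to 93 mm and grips with 3 to 60 N. Pads are 15 mm wide; open, the fingers measure 128 mm over their backs; the gripper's body (75 mm by 188 mm) begins 65 mm behind the grasp point.
Start: joints at [0.947, 0.259, 1.535, -0, 1.348, -0.203], TCP at [224.649, 502.033, 218.653] pointing down, gripper open.
Joint ranges: [-3.14, 3.14], [-0.91, 2.08], [0.19, 2.58], [-1.22, 4.36], [0.22, 2.71], [-3.12, 3.12]. Speed limits (rad/s): [2.57, 2.57, 3.14, 3.14, 3.14, 3.14].

## Interface

Orientations are given as [roll, pitch, yaw] about the fixed x, y, z axes, in that order (R = Rz(yaw) Ry(pitch) Rx(roll)).
In Python, from bench import robot gives the robot as it stands. The module is installed in compiled form; this text tells all that it offers. Calls block until the motion is done:
- robot.move_ptp(position, orientation): joint-space move of the TCP to a pose.
- robot.move_linear(position, ori=None, speed=150, f_stop=None): straight line of the TCP; ori=None keeps the orientation; speed is the mean speed in mm/s. With f_stop (N) it stops when the force on the tool has changed by that much, and returns True; else False.
- robot.move_j(angles): joint-space move.
- robot.move_gripper(opening): opening from 0.0 (shut) to 1.0 (fully open); the grip force is fixed at half the most; returns when the fingers have stopped.
- robot.sleep(seconds).
- robot.inverse_kinematics(position, orientation): joint angles nearest the present ones, or None.
- robot.get_image(name): name is "side" or "top"; returns a dict with "img" (384x512x3 uint8, blue, green, red), "fovy" (degrees; the focal length in pixels is half the picture's height over the tangent of half this angle, whatever the lens; pixels are square), "cx", "cy" (the principal point, pixels), "k1" (the pictures are not rectified: a ray, as slopes to the right and down, at radius r is drawn at 1 + k1 r^2 times it, then the intrinsics apply), "eye" and "orientation" of the camera in the world. Camera axes: x right, y down, z forward; pixel columns grow to the right and rows downward; lengths in mm; the calibration is good to about 2 mm. A picture is of the moment at which its call begins. There is no depth.
A pose or a line that the arm cannot do raises robot.MotionError and nothing moves.
- robot.hand_in(): hands the job in, once; it reports no verdict.
Readings, each from a call of its own:
- robot.current_t(): time.
- robot.current_qpos(): joint angles.
- robot.current_joint_vel(): joint speeds.
- robot.current_joint_efforts(): joint torques, N m.
- robot.current_tcp_pos(): TCP position.
- robot.current_eef_rot(): TCP orientation.
- robot.current_contact_force(): force on the tool from outside, world axes, zero at the start.
- robot.current_ft_torque(): the same for the moment, N m.
- robot.current_gripper_width(): opening from 0.0 (shut) to 1.0 (fully open).
Only numpy, scipy, OpenCV 4.12 (cv2) and the standard library are available. Lean on these libraries where they do the work, as an engineer would, in place of code of your own. Each camera call takes 0.05 s, during which the arm holds its last target. There are 200 camera calls.

## Working session

There is one attempt and no reset: what is moved stays moved. The work goes in short steps, each a Python script; the robot and the scene stay as the last script left them, time stands still between calls to the robot, and variables do not carry over. Pictures are saved under pics/ and viewed, about 12 in all and at most 16, crops included, and the job is handed in when it is done.

```bash
mkdir -p pics
cat > h.py <<'E'
import numpy as np, cv2
from scipy.spatial.transform import Rotation as R
from bench import robot
def shot(n,tag=None):
    d=robot.get_image(n)
    if tag: cv2.imwrite(f'pics/{tag}.png',d['img'])
    return d
def cam(d):
    f=192/np.tan(np.radians(d['fovy'])/2)
    return f,R.from_euler('xyz',d['orientation']).as_matrix(),np.array(d['eye'],float)
def ray(d,u,v):
    f,M,e=cam(d); p=np.array([(u-d['cx'])/f,(v-d['cy'])/f]); q=p.copy()
    for _ in range(30): q=p/(1+d['k1']*(q@q))
    return e,M@np.array([*q,1.])
def onz(d,u,v,z):
    e,r=ray(d,u,v); return e+r*(z-e[2])/r[2]
def proj(d,P):
    f,M,e=cam(d); c=M.T@(np.array(P,float)-e); q=c[:2]/c[2]; q=q*(1+d['k1']*(q@q)); return q*f+[d['cx'],d['cy']]
def tri(a,b): # (d,u,v) pairs -> point, miss
    (e1,r1),(e2,r2)=ray(*a),ray(*b); r1=r1/np.linalg.norm(r1); r2=r2/np.linalg.norm(r2)
    t=np.linalg.lstsq(np.c_[r1,-r2],e2-e1,rcond=None)[0]; p,q=e1+t[0]*r1,e2+t[1]*r2
    return (p+q)/2,np.linalg.norm(p-q)
E
python3 - <<'E'
from h import *
import pickle
for n in('top','side'):
    d=shot(n); pickle.dump(d,open(n+'0.pkl','wb'))
    cv2.imwrite(f'pics/{n}0.png',cv2.resize(d['img'],(800,600),interpolation=cv2.INTER_CUBIC))
    print(n,{k:d[k] for k in d if k!='img'})
print(robot.current_t(),robot.current_tcp_pos(),robot.current_eef_rot(),robot.current_gripper_width())
E
```

```text
top {'fovy': 53.502232299113594, 'cx': 249.76314529559866, 'cy': 188.71569731947673, 'k1': -0.08592566504044817, 'eye': array([ 331.28671445,   51.41059284, 1211.81322615]), 'orientation': array([-2.98248096,  0.00819663, -1.57831815])}
side {'fovy': 45.42786041034921, 'cx': 252.6631578068939, 'cy': 195.54013306332445, 'k1': -0.18198865242870974, 'eye': array([ 382.44238832, 1315.49529072,  932.24745717]), 'orientation': array([-2.15079555,  0.00359297, -3.05580086])}
0.1 [224.3498433  501.63681077 217.92553504] [-3.14001431e+00 -3.37912570e-04  2.72082570e+00] 0.9958278074963609
```

View pics/top0.png

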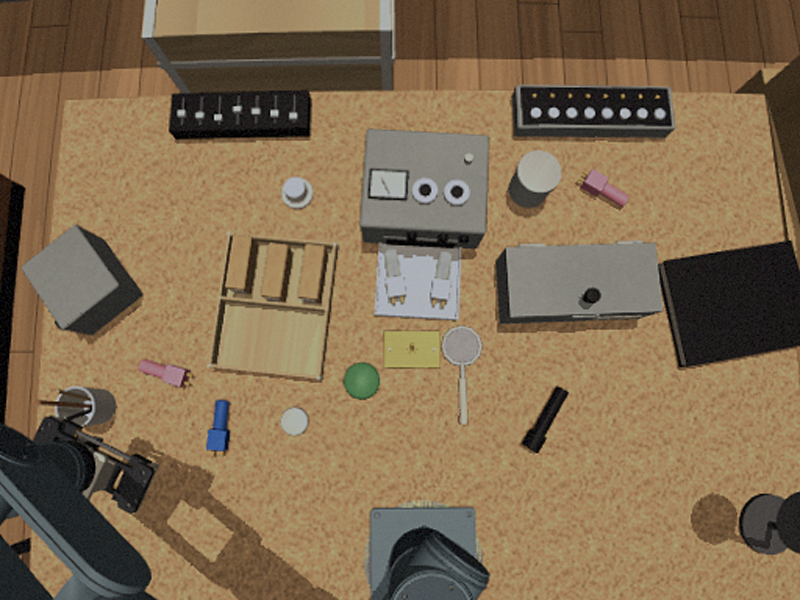

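View pics/side0.png

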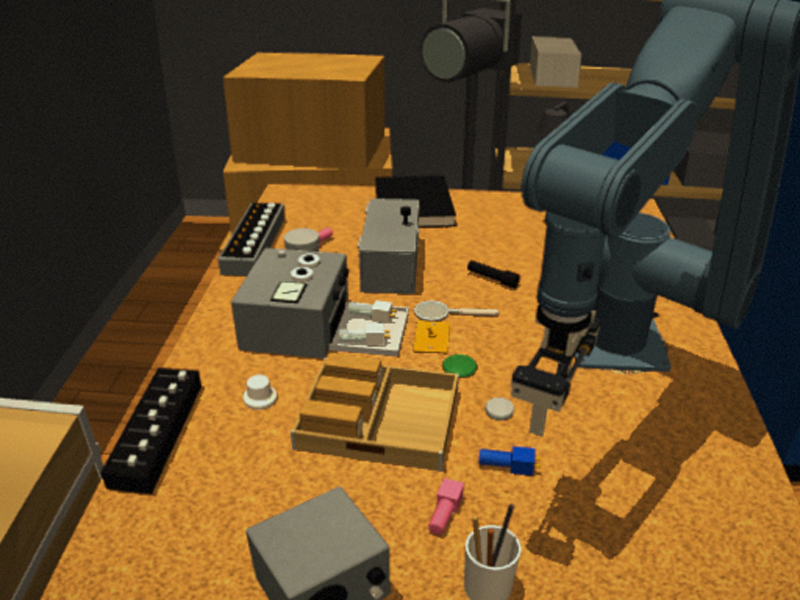

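Top view: caddy at (275,305), tester tray with two white lamps at (395,280) and (440,280), box at (580,285) with knob (592,296). The side view shows the same items: knob (405,212), lamps (380,311) and (375,332). I'll zoom in to pick corners.

Run:
```python
from h import *
import pickle
t=pickle.load(open('top0.pkl','rb'));s=pickle.load(open('side0.pkl','rb'))
def crop(d,u0,v0,w,h,k,fn):
    c=cv2.resize(d['img'][v0:v0+h,u0:u0+w],None,fx=k,fy=k,interpolation=cv2.INTER_CUBIC)
    for i in range(0,w,20):
        cv2.line(c,(i*k,0),(i*k,6),(0,0,255),1); cv2.putText(c,str(u0+i),(i*k,16),0,.35,(0,0,255))
    for i in range(0,h,20):
        cv2.line(c,(0,i*k),(6,i*k),(0,0,255),1); cv2.putText(c,str(v0+i),(0,i*k+12),0,.35,(0,0,255))
    cv2.imwrite(fn,c)
crop(t,130,140,180,110,4,'pics/t1.png')
crop(s,180,120,120,185,3,'pics/s1.png')
crop(t,300,145,130,70,6,'pics/t2.png')
```

```text
(no output)
```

View pics/t1.png

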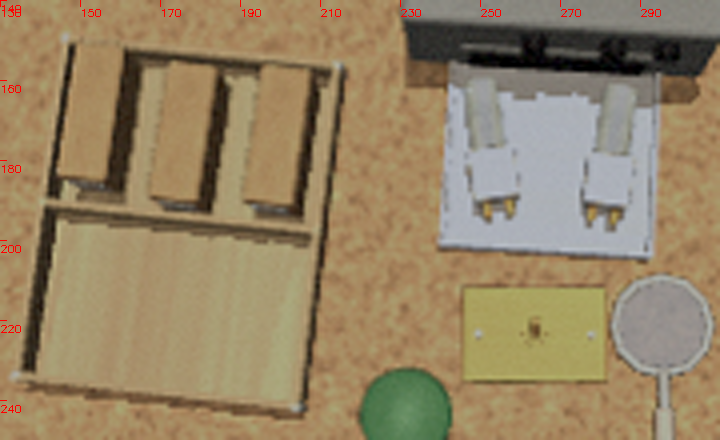

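View pics/s1.png

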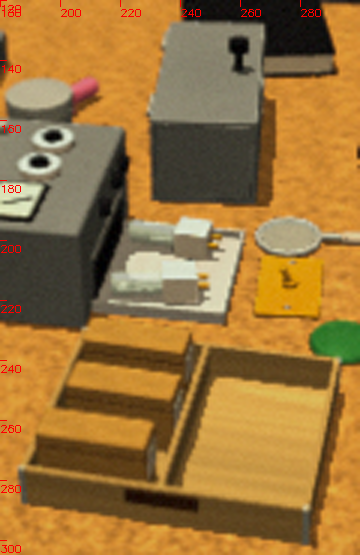

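View pics/t2.png

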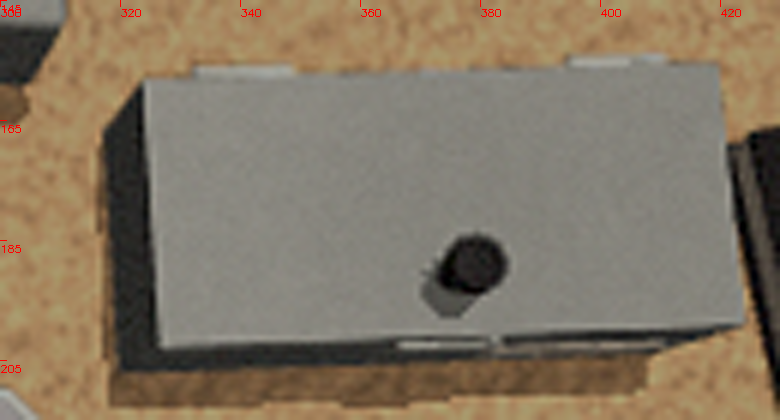

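Zooming in gave clean corners for the caddy rim, file tops, lid top and lamp caps. Next I triangulate them across the two views.

Run:
```python
from h import *
import pickle
np.set_printoptions(precision=1,suppress=True)
t=pickle.load(open('top0.pkl','rb'));s=pickle.load(open('side0.pkl','rb'))
T1=lambda x,y:(130+x/4,140+y/4); S1=lambda x,y:(180+x/3,120+y/3); T2=lambda x,y:(300+x/6,145+y/6)
P={'cad+x+y':(T1(66,38),S1(22,465)),'cad-x+y':(T1(16,376),S1(308,508)),'cad-x-y':(T1(298,408),S1(337,362)),
'lid+x+y':(T2(146,80),S1(150,120)),'lid-x+y':(T2(160,347),S1(263,123)),'lid+x-y':(T2(720,66),S1(168,24)),'lid-x-y':(T2(743,322),S1(265,27)),
'knob':(T2(477,264),S1(238,43)),
'f3 +x+y':(T1(77,47),S1(45,411)),'f3-x+y':(T1(57,178),S1(150,453)),'f3-x-y':(T1(107,187),S1(155,424)),
'lampA':(T1(494,173),S1(182,269)),'lampB':(T1(608,178),S1(195,227)),
'tray-x+y':(T1(440,245),S1(223,321)),'tray-x-y':(T1(650,257),S1(243,233))}
for k,(a,b) in P.items(): print(k,*tri((t,*a),(s,*b)))
def pl(name,pts,z,f):
    Q=np.array([onz(t,*f(*p),z)[:2] for p in pts]); print(name,Q.tolist() if 0 else Q.reshape(-1),'c',Q.mean(0)); return Q
c=pl('cad',[(66,38),(340,68),(298,408),(16,376)],45,T1)
l=pl('lid',[(146,80),(720,66),(743,322),(160,347)],117,T2)
for n,q in(('cad',c),('lid',l)):
    print(n,'sides',[np.linalg.norm(q[i]-q[(i+1)%4]) for i in range(4)],'yaw',np.degrees([np.arctan2(*(q[0]-q[3])[::-1]),np.arctan2(*(q[1]-q[2])[::-1]),np.arctan2(*(q[0]-q[1])[::-1])-np.pi/2,np.arctan2(*(q[3]-q[2])[::-1])-np.pi/2]))
for n,p in (('f3',[(77,47),(124,50),(107,187),(57,178)]),('f2',[(167,62),(219,68),(207,210),(152,200)]),('f1',[(258,65),(313,70),(300,208),(243,200)])):
    q=pl(n,p,76,T1); print([np.linalg.norm(q[i]-q[(i+1)%4]) for i in range(4)])
for n,p,tip in(('A',[(468,150),(513,145),(520,193),(475,203)],(483,82)),('B',[(587,152),(632,152),(628,207),(583,203)],(622,85))):
    q=pl('lamp'+n,p,42,T1); print([np.linalg.norm(q[i]-q[(i+1)%4]) for i in range(4)],'tip',onz(t,*T1(*tip),30), 'axis',np.degrees(np.arctan2(*(onz(t,*T1(*tip),38)[:2]-q.mean(0))[::-1])))
```

```text
cad+x+y [649.1 387.8  44.7] 1.8746095277439732
cad-x+y [380.8 418.2  41.7] 0.3867415581303829
cad-x-y [356.9 199.6  37.4] 2.5323239163877473
lid+x+y [ 596.9 -162.8  113. ] 0.20889327412970646
lid-x+y [ 460.5 -163.9  114.6] 6.713896719488403
lid+x-y [ 606.9 -457.   106.3] 4.6316348723093155
lid-x-y [ 472.7 -457.4  107.1] 2.902420618402946
knob [ 498.1 -309.7  151.3] 1.3455477533537767
f3 +x+y [628.  364.8  93.7] 0.8360997508949163
f3-x+y [529.8 383.9  67. ] 2.503152580274878
f3-x-y [526.2 344.8  67.5] 5.097123050274923
lampA [536.2  47.8  39.1] 1.1703867386889286
lampB [530.9 -41.2  38.1] 2.4458458741255935
tray-x+y [485.3  91.5   1.2] 0.21110373899332632
tray-x-y [474.  -75.6   9.5] 1.8058471089447705
cad [648.  387.6 620.8 168.4 355.4 198.7 380.5 417.2] c [501.2 293. ]
lid [ 596.  -162.   601.8 -451.8  472.9 -452.9  463.6 -163.6] c [ 533.6 -307.6]
cad sides [np.float64(220.91879160740228), np.float64(267.07549630618945), np.float64(219.966402308027), np.float64(269.1875283949382)] yaw [-6.3 -6.5 -7.1 -6.5]
lid sides [np.float64(289.86395818569855), np.float64(128.96877921465983), np
[... 461 characters left out ...]
35623836)]
f1 [616.2 228.4 611.7 186.  504.8 194.7 511.3 238.1] c [561.  211.8]
[np.float64(42.67544073939544), np.float64(107.3376762527437), np.float64(43.871749173503886), np.float64(105.35985343629095)]
lampA [554.7  68.  558.3  32.8 520.3  27.7 512.7  62.8] c [536.5  47.8]
[np.float64(35.393203863108205), np.float64(38.385055930546656), np.float64(35.857554797349735), np.float64(42.27450815508875)] tip [611.9  55.8  30. ] axis 6.218856170068286
lampB [552.2 -25.  551.9 -60.2 508.5 -56.  512.  -21.1] c [531.2 -40.6]
[np.float64(35.173406488638946), np.float64(43.62337310429471), np.float64(35.07679989782622), np.float64(40.46327757200148)] tip [608.5 -54.7  30. ] axis -10.051927176964274
```

Measured heights match the text: caddy rim about 41, cap tops about 39, knob about 151. Footprints come out as caddy 268x220, lid 290x131, and files about 107x41. So I'll act now, starting with the lid.

```bash
cat >> h.py <<'E'
def pick_yaw(p,yaw):
    q0=np.array(robot.current_qpos()); best=None
    for y in (yaw,yaw+np.pi,yaw-np.pi):
        o=[np.pi,0,(y+np.pi)%(2*np.pi)-np.pi]; q=robot.inverse_kinematics(list(p),o)
        if q is None: continue
        c=np.abs(np.array(q)-q0).max()+ .3*abs(q[5])
        if best is None or c<best[0]: best=(c,o)
    return best[1]
def goto(x,y,z,yaw,lin=False,**k):
    p=[float(x),float(y),float(z)]; o=pick_yaw(p,yaw)
    return robot.move_linear(p,o,**k) if lin else robot.move_ptp(p,o)
def lin(x,y,z,**k): return robot.move_linear([float(x),float(y),float(z)],**k)
def st(m=''): print(m,'t%.1f'%robot.current_t(),np.round(robot.current_tcp_pos(),1),'F',np.round(robot.current_contact_force(),1),'w%.3f'%robot.current_gripper_width())
E
python3 - <<'E'
from h import *
BY=np.radians(1.5)
p=np.array(robot.current_tcp_pos()); lin(p[0],p[1],330)
goto(498,-309,260,BY); robot.move_gripper(.6); st()
print(lin(498,-309,131.5,speed=80,f_stop=12)); st()
robot.move_gripper(0); st('grip')
d=shot('top'); s=shot('side')
a=cv2.resize(d['img'][110:230,280:440],None,fx=3,fy=3);b=cv2.resize(s['img'][80:200,200:330],None,fx=3,fy=3)
cv2.imwrite('pics/g1.png',np.hstack([a[:360],b[:360]])[:,:800])
E
```

```text
t4.8 [ 498.  -309.1  260. ] F [-0.8  0.2  0.6] w0.602
False
 t6.5 [ 498.3 -309.2  132.1] F [-0.5 -0.6 -0.4] w0.599
grip t7.1 [ 498.  -308.   131.5] F [0.8 5.  2.5] w0.289
```

View pics/g1.png

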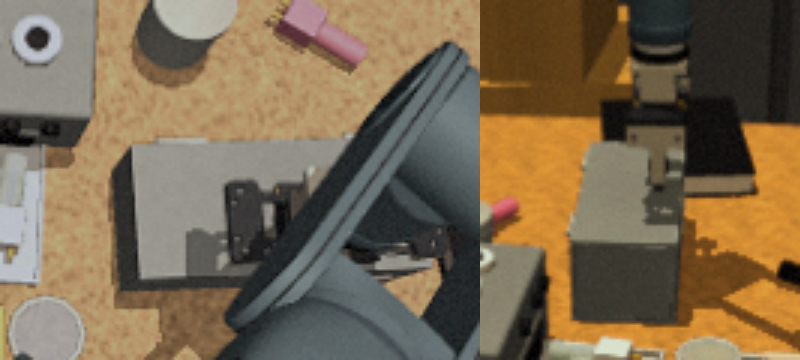

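The gripper is on the knob head, with a width of 27 mm against the stated 28 mm. Now I swing the lid open in small steps while watching the force.

Run:
```python
from h import *
BY=np.radians(1.5); c=np.cos(BY); sn=np.sin(BY)
p0=np.array(robot.current_tcp_pos())
for th in np.arange(.1,1.751,.11):
    dx=-104*np.cos(th)+41*np.sin(th)+104; dz=104*np.sin(th)+41*np.cos(th)-41
    lin(p0[0]+dx*c,p0[1]+dx*sn,p0[2]+dz,speed=60)
    F=robot.current_contact_force()
    print('%.2f'%th,np.round(F,1),'%.3f'%robot.current_gripper_width())
    if np.linalg.norm(F)>70: print('STOP'); break
st()
```

```text
0.10 [-0.3  2.1 -0.5] 0.290
0.21 [-0.7  2.4 -0.5] 0.291
0.32 [-1.7  2.2  0.9] 0.292
0.43 [-1.3  2.3  0.7] 0.289
0.54 [-1.8  3.   1.8] 0.290
0.65 [-1.5  3.3  1.6] 0.289
0.76 [-0.7  3.3  1.1] 0.290
0.87 [-1.4  3.3  2.3] 0.290
0.98 [-0.4  3.8  2. ] 0.292
1.09 [-0.4  3.6  2.8] 0.286
1.20 [-0.2  3.5  3.1] 0.288
1.31 [0.3 4.4 4.8] 0.289
1.42 [1.  4.2 3.8] 0.293
1.53 [2.4 4.1 4.7] 0.290
1.64 [2.6 5.  4.6] 0.288
1.75 [2.8 4.2 4.4] 0.285
 t12.9 [ 661.9 -303.7  185.8] F [2.8 4.2 4.4] w0.285
```

Run:
```python
from h import *
import pickle
robot.move_gripper(.6); p=np.array(robot.current_tcp_pos()); lin(p[0],p[1],360)
goto(400,60,360,0); st()
t=shot('top');s=shot('side');pickle.dump((t,s),open('o.pkl','wb'))
g=lambda i:np.clip(i.astype(float)*1.8,0,255).astype(np.uint8)
a=cv2.resize(g(t['img'][130:230,300:440]),None,fx=5,fy=5,interpolation=cv2.INTER_CUBIC)
for i in range(0,140,20): cv2.putText(a,str(300+i),(i*5,12),0,.4,(0,0,255)); cv2.line(a,(i*5,0),(i*5,5),(0,0,255))
for i in range(0,100,20): cv2.putText(a,str(130+i),(0,i*5+12),0,.4,(0,0,255)); cv2.line(a,(0,i*5),(5,i*5),(0,0,255))
cv2.imwrite('pics/o1.png',a)
```

```text
t16.6 [400.8  59.5 360.1] F [0.2 0.3 0.2] w0.599
```

View pics/o1.png

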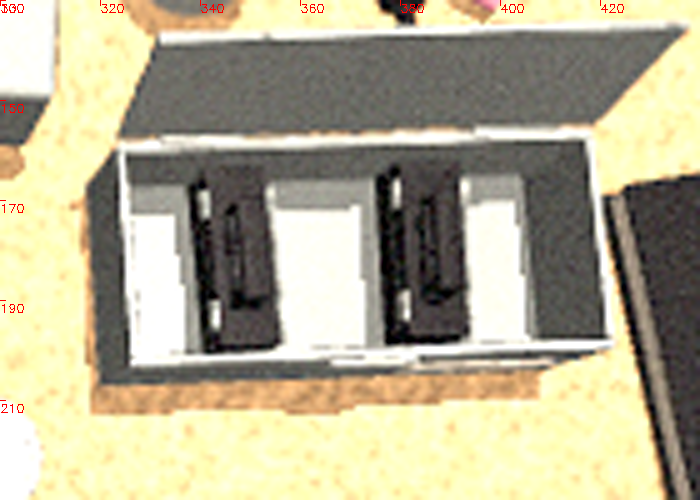

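Two cases are standing in the box, with shoulder centres near (348,181) and (386,181). Next I compute their positions, and rectify the rack at file-top height to locate the gaps accurately.

```bash
cat >> h.py <<'E'
CC=np.array([501.2,293.]); CY=np.radians(-6.6)
def c2w(x,y): c,s=np.cos(CY),np.sin(CY); return CC+[c*x-s*y,s*x+c*y]
def w2c(p): c,s=np.cos(CY),np.sin(CY); d=np.array(p)[:2]-CC; return np.array([c*d[0]+s*d[1],-s*d[0]+c*d[1]])
def rect(d,z,k=3): # caddy-frame plan picture: +x up, +y left; 300 x 240 mm
    H,W=300*k,240*k; m=np.zeros((H,W,2),np.float32)
    for v in range(H):
        for u in range(W):
            m[v,u]=proj(d,[*c2w(150-v/k,120-u/k),z])
    return cv2.remap(d['img'],m[...,0],m[...,1],cv2.INTER_CUBIC)
E
python3 - <<'E'
from h import *
import pickle
np.set_printoptions(precision=1,suppress=True)
t,s=pickle.load(open('o.pkl','rb'))
f=lambda x,y:(300+x/5,130+y/5)
for z in (111,):
    q=np.array([onz(t,*f(*p),z)[:2] for p in [(122,145),(590,130),(610,345),(130,365)]])
    print('rim',q.ravel(),q.mean(0),[np.linalg.norm(q[i]-q[(i+1)%4]) for i in range(4)],'yaw',np.degrees([np.arctan2(*(q[0]-q[1])[::-1])-np.pi/2,np.arctan2(*(q[3]-q[2])[::-1])-np.pi/2]))
for p in [(241,258),(429,254),(248,348),(434,342)]: print('case',p,onz(t,*f(*p),76))
r=rect(t,76,2.5) if 0 else rect(t,76,2)
r=r[:300]
for i in range(0,240,20): cv2.putText(r,str(120-i),(i*2,10),0,.3,(0,0,255)); cv2.line(r,(i*2,12),(i*2,300),(0,0,255),1)
sd=cv2.resize(s['img'][215:305,180:300],None,fx=4,fy=4,interpolation=cv2.INTER_CUBIC)[:300]
cv2.imwrite('pics/r1.png',cv2.resize(r,None,fx=1.6,fy=1.6))
E
```

```text
rim [ 595.5 -163.3  603.3 -448.4  472.7 -450.   463.9 -162.8] [ 533.8 -306.1] [np.float64(285.15874543835105), np.float64(130.62941850413634), np.float64(287.32885842524524), np.float64(131.58670423721685)] yaw [1.6 1.8]
case (241, 258) [ 532.9 -240.1   76. ]
case (429, 254) [ 534.4 -356.5   76. ]
case (248, 348) [ 477.7 -241.7   76. ]
case (434, 342) [ 480.2 -356.1   76. ]
```

View pics/r1.png

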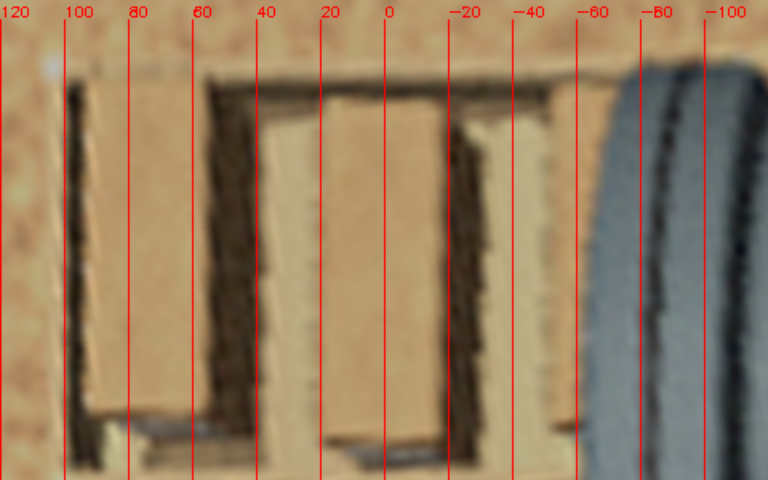

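Caddy-frame gap centres are about +37 and −35 mm. The cases are at (532.5,−241) and (535,−356.5), consistent with the box geometry. Picking the first case.

```bash
cat >> h.py <<'E'
BY=np.radians(1.7)
def pickcase(x,y):
    robot.move_gripper(.6)
    goto(x,y,230,BY); print(lin(x,y,79,speed=90,f_stop=12)); st('at')
    robot.move_gripper(0); st('grip')
    p=np.array(robot.current_tcp_pos()); lin(p[0],p[1],290,speed=120); st('up')
def above(gx,gy):
    p=c2w(gx,gy); goto(*p,290,CY); lin(*p,165,speed=120); st('over')
E
python3 - <<'E'
from h import *
pickcase(532.5,-241); above(68,37)
t=shot('top');s=shot('side')
a=cv2.resize(t['img'][120:250,110:240],None,fx=3,fy=3);b=cv2.resize(s['img'][180:310,150:300],None,fx=2.7,fy=3)
cv2.imwrite('pics/i1.png',np.hstack([a,b]))
E
```

```text
False
at t20.0 [ 532.8 -241.2   79.6] F [-0.7  0.1 -0.8] w0.600
grip t20.7 [ 532.5 -241.    79. ] F [-0.  -0.7  0.4] w0.193
up t22.6 [ 532.2 -240.9  289.2] F [-0.2  0.8 -2.9] w0.191
over t25.9 [573.6 322.1 166. ] F [ 0.6 -0.4 -3. ] w0.190
```

View pics/i1.png

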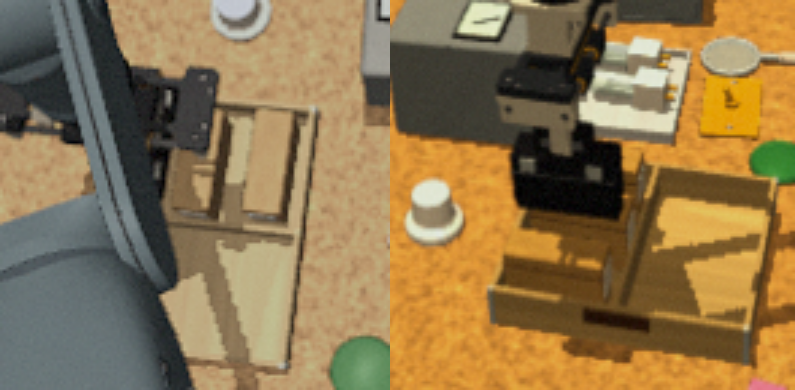

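The case is held squarely (17.7 mm wide, 3 N) and in line over the gap. Easing it down.

```bash
cat >> h.py <<'E'
def insert():
    x,y,_=robot.current_tcp_pos()
    for z in list(range(150,95,-10))+[92,88,85,82,80,79,78]:
        r=lin(x,y,z,speed=30,f_stop=50); F=np.array(robot.current_contact_force()); p=robot.current_tcp_pos()
        print(z,round(p[2],1),np.round(F,1),r)
        if r: break
E
python3 - <<'E'
from h import *
x,y=c2w(68,37); lin(x,y,160,speed=60); insert(); st()
E
```

```text
150 149.7 [ 0.4 -0.  -3.5] False
140 139.7 [-0.2  0.8 -2.4] False
130 129.7 [ 0.1 -0.1 -3.2] False
120 119.4 [-0.7 -0.5 -4.1] False
110 109.6 [ 1.1 -0.5 -2.8] False
100 99.5 [ 0.1 -0.8 -3.5] False
92 91.6 [ 0.2  1.  -3.3] False
88 87.7 [ 0.5  1.2 -3.3] False
85 84.7 [-0.1  0.1 -2.9] False
82 81.7 [ 0.3  0.4 -3.5] False
80 80.4 [-1.1  0.6 -0.5] False
79 80.3 [-3.1 -1.6  6. ] False
78 80.1 [-5.5 -1.1 10.5] False
 t31.1 [572.6 322.   80.1] F [-5.5 -1.1 10.5] w0.191
```

Run:
```python
from h import *
import pickle
x,y,_=robot.current_tcp_pos()
for z in (77,75,73): print(lin(x,y,z,speed=20,f_stop=45)); st(z)
robot.move_gripper(.45); robot.sleep(.2); st('rel'); 
lin(x,y,260); pickcase(535,-356.5)
t=shot('top');s=shot('side');pickle.dump((t,s),open('p.pkl','wb'))
r=rect(t,76,2)[:300]
for i in range(0,240,20): cv2.putText(r,str(120-i),(i*2,10),0,.3,(0,0,255)); cv2.line(r,(i*2,12),(i*2,300),(0,0,255),1)
b=cv2.resize(s['img'][210:310,180:300],None,fx=3,fy=3)
cv2.imwrite('pics/r2.png',np.hstack([r,b])[:,:800])
```

```text
False
77 t31.3 [572.2 322.2  79.6] F [-7.4 -0.7 13.3] w0.193
False
75 t31.6 [572.2 322.4  78.6] F [-8.8 -1.9 18.2] w0.194
False
73 t31.8 [572.4 322.5  78.5] F [-13.2  -3.3  28. ] w0.188
rel t32.6 [575.2 324.4  76.3] F [-0.1  5.1 10.1] w0.445
False
at t38.8 [ 535.3 -356.8   79.6] F [ 0.  -0.  -0.3] w0.598
grip t39.5 [ 535.1 -356.7   79.2] F [-0.1 -0.4  0.6] w0.189
up t41.4 [ 534.9 -356.5  289.1] F [-0.2 -0.2 -2.9] w0.190
```

View pics/r2.png

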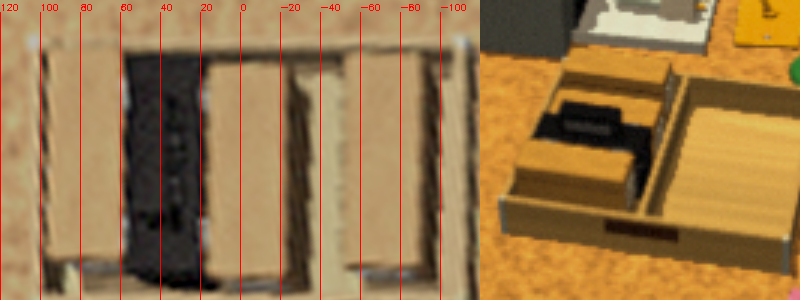

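The first case is seated: its shoulder is level with the file tops, and the fingertips touched it at 76.3. The remaining gap runs from −24 to −52.5, so I aim for −38.5.

Run:
```python
from h import *
import pickle
above(69,-38.3); insert()
x,y,_=robot.current_tcp_pos()
for z in (77,75,73):
    r=lin(x,y,z,speed=20,f_stop=45); st(z)
    if r: break
robot.move_gripper(.45); robot.sleep(.2); st('rel')
p=robot.current_tcp_pos(); lin(p[0],p[1],280); goto(600,-200,360,BY)
t=shot('top');s=shot('side');pickle.dump((t,s),open('q.pkl','wb'))
r=rect(t,76,2)[:300]
for i in range(0,240,20): cv2.putText(r,str(120-i),(i*2,10),0,.3,(0,0,255)); cv2.line(r,(i*2,12),(i*2,300),(0,0,255),1)
b=cv2.resize(s['img'][210:310,180:300],None,fx=3,fy=3)
c=cv2.resize(t['img'][145:205,230:300],None,fx=5,fy=5)[:300]
cv2.imwrite('pics/r3.png',np.hstack([r[:,:230*2],c[:,:340]])[:,:800]); cv2.imwrite('pics/s3.png',b)
```

```text
over t44.8 [566.  247.2 165.9] F [-1.  -0.1 -3. ] w0.191
150 149.7 [-0.6 -2.3 -3.4] False
140 139.2 [-1.3 -2.2 -4.7] False
130 129.5 [ 0.4 -2.2 -4.5] False
120 119.6 [-0.8 -2.8 -4.6] False
110 109.6 [ 1.1 -2.  -3.7] False
100 99.5 [-0.5 -3.1 -3.5] False
92 94.9 [ 2.9 -4.4  7.7] False
88 94.1 [-1.8 -5.  24. ] False
85 93.3 [-2.7 -7.2 32.6] False
82 91.9 [-1.5 -6.4 37.9] False
80 91.2 [-0.7 -8.1 43.9] False
79 91.0 [-0.5 -8.3 46.7] False
78 90.7 [-2.4 -9.  49.1] False
77 t50.5 [586.  247.3  88.6] F [  2.2 -10.7  43.2] w0.199
75 t50.7 [587.7 247.4  88. ] F [ 3.6 -9.2 46.7] w0.198
73 t51.0 [589.4 247.4  87.4] F [  4.3 -10.8  50.8] w0.200
rel t51.8 [585.5 249.4  80.6] F [ 9.2 -1.1 19.5] w0.457
```

View pics/r3.png

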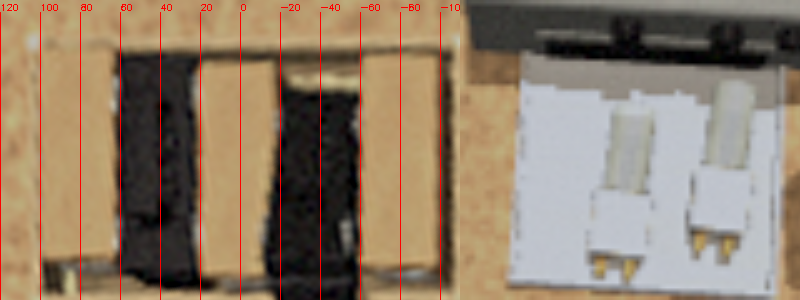

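The second case caught on the dividing wall: its near end sits at own x<0, and the case is tilted. The knocked lamp is also visible, further along the tray. I'll look from the side before correcting the case.

Run:
```python
from h import *
import pickle
t,s=pickle.load(open('q.pkl','rb'))
g=lambda i:np.clip(i.astype(float)*1.7,0,255).astype(np.uint8)
def crop(d,u0,v0,w,h,k):
    c=cv2.resize(g(d['img'][v0:v0+h,u0:u0+w]),None,fx=k,fy=k,interpolation=cv2.INTER_CUBIC)
    for i in range(0,w,10): cv2.line(c,(i*k,0),(i*k,5),(0,0,255),1); cv2.putText(c,str(u0+i),(i*k,15),0,.35,(0,0,255))
    for i in range(0,h,10): cv2.line(c,(0,i*k),(5,i*k),(0,0,255),1); cv2.putText(c,str(v0+i),(0,i*k+5),0,.35,(0,0,255))
    return c
a=crop(s,185,220,75,75,6);b=crop(t,145,145,65,75,5)
b=cv2.copyMakeBorder(b,0,a.shape[0]-b.shape[0],0,0,0)
cv2.imwrite('pics/s4.png',np.hstack([a,b]))
```

```text
(no output)
```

View pics/s4.png

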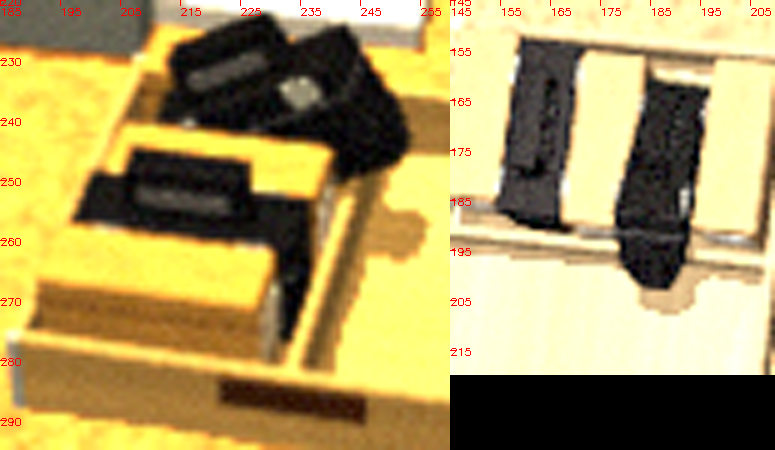

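Case 2 is pitched about 30° near-end-up, resting on the divider; case 1 is fine. I'll triangulate its near-bottom edge at top (186,203) / side (253,241.7) and a tab point to get the tilt.

Run:
```python
from h import *
import pickle
np.set_printoptions(precision=1,suppress=True)
t,s=pickle.load(open('q.pkl','rb'))
N,e=tri((t,186,202.5),(s,252.5,242)); print('N',w2c(N),N[2],e)
n=w2c(N); 
for a in (20,25,30,35):
    al=np.radians(a); d=np.array([np.cos(al),-np.sin(al)]);u=np.array([np.sin(al),np.cos(al)])
    # bottom line through divider's robot-side top edge(-1,45), far bottom on floor z=6
    xf=-1+39/np.tan(al); b=np.array([xf,6]); near=b-110*d; tab=b-55*d+98*u
    def pr(q,y,c): return proj(c,[*c2w(q[0],y),q[1]])
    print(a,'far',b,'near',near,'tabtop',tab)
    print('  side: tab ends',pr(tab-30*d,-38,s),pr(tab+30*d,-38,s),'near top +y',pr(b-110*d+70*u,-18,s),'near bot',pr(near,-38,s),'| top near bot',pr(near,-38,t), 'far top',pr(b+70*u,-38,t))
print('case1 check side tab ends',proj(s,[*c2w(65-30,40),104]),proj(s,[*c2w(65+30,40),104]))
```

```text
N [-20.6 -42.3] 67.71682271220914 3.125494800530366
20 far [106.2   6. ] near [ 2.8 43.6] tabtop [ 88.  116.9]
  side: tab ends [225.8 223.8] [207.7 227.1] near top +y [235.3 234.1] near bot [245.1 248.2] | top near bot [187.  195.4] far top [190.9 153.5]
25 far [82.6  6. ] near [-17.1  52.5] tabtop [ 74.2 118.1]
  side: tab ends [230.  223.3] [212.5 228. ] near top +y [240.1 232.9] near bot [251.6 246.8] | top near bot [185.6 201.3] far top [190.3 159.3]
30 far [66.5  6. ] near [-28.7  61. ] tabtop [ 67.9 118.4]
  side: tab ends [231.6 222.8] [215.  228.8] near top +y [242.1 231.6] near bot [255.4 245.1] | top near bot [184.6 204.7] far top [190.  162.9]
35 far [54.7  6. ] near [-35.4  69.1] tabtop [ 65.9 117.8]
  side: tab ends [231.8 222.4] [216.1 229.7] near top +y [242.6 230.3] near bot [257.6 243.2] | top near bot [183.9 206.6] far top [189.9 165.2]
case1 check side tab ends [227.8 247.7] [207.3 245. ]
```

All cues agree on about 27° tilt, with tab top centre near own (71,−38), z 118. I'll grip the tab with the gripper tilted to match, lift, level, and then measure how the case sits in the hand.

Run:
```python
from h import *
import pickle
np.set_printoptions(precision=3,suppress=True)
al=np.radians(27); u=np.array([np.sin(al),np.cos(al)])
T=np.array([71,118])-24*u; yc=-39
def w(q): return [*map(float,c2w(q[0],yc)),float(q[1])]
q0=np.array(robot.current_qpos()); opts=[]
for o in ([np.pi,al,CY],[np.pi,-al,CY+np.pi]):
    q=robot.inverse_kinematics(w(T),o); print(o,q)
    if q is not None: opts.append((abs(q[5]-q0[5]),o))
o=min(opts,key=lambda a:a[0])[1]
robot.move_ptp(w(T+190*u),o); robot.move_gripper(.5)
print(robot.move_linear(w(T+70*u),speed=120),robot.move_linear(w(T),speed=50,f_stop=8)); st('at')
robot.move_gripper(0); st('grip')
t=shot('top');s=shot('side')
b=cv2.resize(s['img'][190:290,180:270],None,fx=4,fy=4); a=cv2.resize(t['img'][130:230,130:220],None,fx=4,fy=4)
cv2.imwrite('pics/g5.png',np.hstack([b,a]))
```

```text
[3.141592653589793, np.float64(0.47123889803846897), np.float64(-0.11519173063162574)] [0.159 0.747 1.141 0.125 1.708 1.834]
[3.141592653589793, np.float64(-0.47123889803846897), np.float64(3.0264009229581674)] [ 0.159  0.747  1.141  0.125  1.708 -1.308]
False False
at t59.8 [556.7 247.4  96.9] F [ 0.3  0.  -0.2] w0.502
grip t60.4 [556.4 247.1  96.6] F [ 0.  -1.4  0.9] w0.193
```

View pics/g5.png

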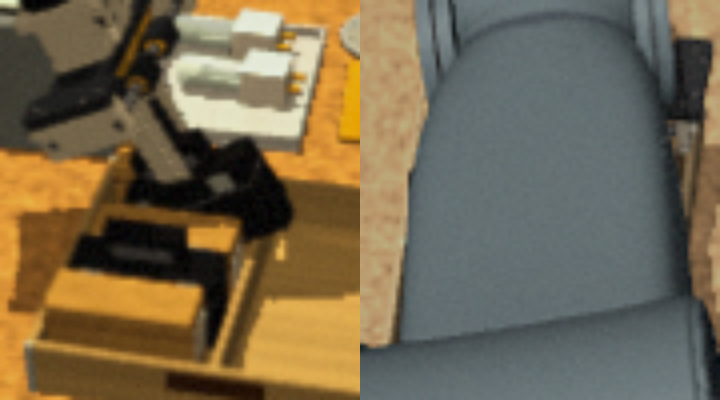

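The tab is gripped (18 mm). Lifting, levelling, and measuring the case's ends along its length and its pitch from the side view.

```bash
cat >> h.py <<'E'
def inhand(fn=None):
    s=shot('side'); p=np.array(robot.current_tcp_pos()); g=s['img'].max(2).astype(np.float32)
    o=w2c(p); L=lambda x,dz:proj(s,[*c2w(o[0]+x,o[1]+20),p[2]+dz])
    def samp(q): q=np.float32(q); return cv2.remap(g,q[None,:,:1].copy(),q[None,:,1:].copy(),cv2.INTER_LINEAR)[0]
    xs=np.arange(-85,86,1.)
    for dz in (-15,-35,-45):
        v=samp([L(x,dz) for x in xs]); m=v<60; print('dz',dz,'dark from',xs[m].min() if m.any() else None,'to',xs[m].max() if m.any() else None,'n',m.sum(),v[::10].astype(int))
    zs=np.arange(-110,-10,1.)
    for x in (-40,-20,20,40):
        v=samp([L(x,z) for z in zs]); m=v<60; print('x',x,'bottom dz',zs[m].min() if m.any() else None)
    if fn:
        a=[L(x,d) for x,d in((-55,-3),(55,-3),(55,-50),(-55,-50))]; c=np.mean(a,0).astype(int)
        im=cv2.resize(s['img'][c[1]-60:c[1]+60,c[0]-60:c[0]+60],None,fx=5,fy=5,interpolation=cv2.INTER_CUBIC)
        for q in a: cv2.circle(im,tuple(((q-c+60)*5).astype(int)),3,(0,0,255),-1)
        cv2.imwrite(fn,im)
E
python3 - <<'E'
from h import *
p=np.array(robot.current_tcp_pos())
print(lin(p[0],p[1],p[2]+40,speed=50,f_stop=25)); st()
lin(p[0],p[1],p[2]+160,speed=100)
q=c2w(69,-38.3); goto(*q,260,CY,lin=True,speed=60); st('level')
inhand('pics/h1.png')
E
```

```text
False
 t61.4 [556.4 247.1 136.5] F [ 0.  -0.7 -3.7] w0.189
level t63.4 [564.5 247.1 259.9] F [-0.2 -0.5 -2.9] w0.193
dz -15 dark from -62.0 to 82.0 n 95 [136 229 153  12  20  62  52  15  11  10  15  18  88  59  63 143 138 119]
dz -35 dark from -62.0 to 54.0 n 117 [188 190 141   6  10   7  11  11   6  12  12   9  10  10  70 123 117 123]
dz -45 dark from -61.0 to 82.0 n 121 [230 229 175   5  10  11   9  10   7   5   8   6   9  10  43  64  62  61]
x -40 bottom dz -61.0
x -20 bottom dz -62.0
x 20 bottom dz -87.0
x 40 bottom dz -110.0
```

View pics/h1.png

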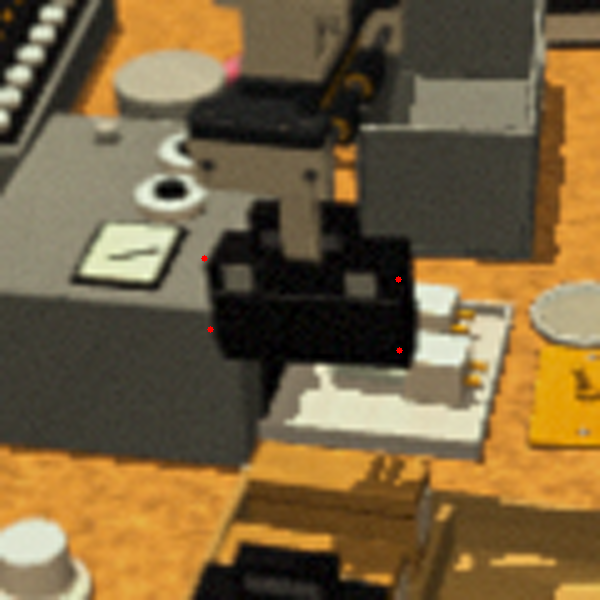

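View 14: the case hangs nearly level (about 3°), with its centre 2–4 mm robot-side of the TCP. The triangulated caddy corners also put the bay about 1 mm further out, so I insert with TCP at own x=72.5 and abort on any early contact.

Run:
```python
from h import *
x,y=c2w(72.5,-37.5); lin(x,y,165,speed=100); ok=True
for z in list(range(150,85,-5))+[84,82,80,79,78,77]:
    lin(x,y,z,speed=30,f_stop=20); F=np.array(robot.current_contact_force()); p=np.array(robot.current_tcp_pos())
    print(z,np.round(p,1),np.round(F,1))
    if z>=82 and F[2]>8: print('ABORT'); ok=False; break
```

```text
150 [568.9 247.4 149.9] [-0.2 -0.9 -3.4]
145 [568.7 247.3 144.7] [ 0.7 -0.1 -3.8]
140 [568.7 247.3 139.6] [ 0.3  0.6 -3.9]
135 [568.7 247.3 134.6] [ 0.4 -0.4 -3.2]
130 [568.7 247.4 129.6] [ 0.1 -0.2 -3.3]
125 [568.7 247.  124.6] [-0.5 -2.4 -4. ]
120 [568.6 247.3 119.5] [-0.6 -3.  -4.2]
115 [568.6 247.4 114.6] [-1.  -1.8 -3.3]
110 [568.7 247.4 109.6] [ 1.3 -2.6 -3.9]
105 [568.7 247.4 104.6] [ 0.1 -2.3 -3.5]
100 [568.7 247.4  99.6] [-0.4 -2.3 -3.5]
95 [568.7 247.4  94.6] [-0.5 -3.4 -4.4]
90 [568.9 247.5  89.7] [-0.1 -3.6 -4.4]
84 [568.6 247.6  83.5] [-0.4 -2.4 -5. ]
82 [568.9 247.5  81.8] [-0.1 -2.5 -3.9]
80 [569.  247.6  80.9] [-3.3 -3.3  3.3]
79 [568.9 247.7  80.6] [-5.4 -3.4  8.6]
78 [568.7 247.8  80.4] [-7.9 -3.9 15. ]
77 [568.5 247.8  80.1] [-9.9 -4.1 19.3]
```

Run:
```python
from h import *
import pickle
p=np.array(robot.current_tcp_pos()); lin(p[0],p[1],79.5,speed=20)
robot.move_gripper(.3); st('rel'); r=lin(p[0],p[1],72,speed=15,f_stop=8); st('shoulder touch %s'%r)
p=np.array(robot.current_tcp_pos()); lin(p[0],p[1],100,speed=60)
lin(p[0],p[1],280); goto(600,-200,360,BY)
t=shot('top');s=shot('side');pickle.dump((t,s),open('u.pkl','wb'))
r=rect(t,76,2)[:300]
for i in range(0,240,20): cv2.line(r,(i*2,0),(i*2,6),(0,0,255),1)
b=cv2.resize(s['img'][215:295,180:270],None,fx=3,fy=3)
b=cv2.copyMakeBorder(b,0,60,0,0,0)[:300]
c=cv2.resize(t['img'][150:210,235:300],None,fx=4,fy=4); 
for i in range(0,60,10): cv2.putText(c,str(150+i),(0,i*4+5),0,.3,(0,0,255))
for i in range(0,65,10): cv2.line(c,(i*4,0),(i*4,6),(0,0,255)); cv2.putText(c,str(235+i),(i*4,14),0,.3,(0,0,255))
sc=cv2.resize(s['img'][185:235,210:265],None,fx=6,fy=6)
for i in range(0,55,10): cv2.line(sc,(i*6,0),(i*6,6),(0,0,255)); cv2.putText(sc,str(210+i),(i*6,14),0,.3,(0,0,255))
for i in range(0,50,10): cv2.putText(sc,str(185+i),(0,i*6+5),0,.3,(0,0,255))
top=np.hstack([r[:,:440],b]); bot=np.hstack([cv2.copyMakeBorder(c,0,60,0,0,0),sc]); w=max(top.shape[1],bot.shape[1])
f=lambda a:cv2.copyMakeBorder(a,0,0,0,w-a.shape[1],0)
cv2.imwrite('pics/u1.png',np.vstack([f(top),f(bot)])[:600])
```

```text
rel t71.3 [568.6 248.   79.3] F [ 0.2 -0.1 -0.6] w0.301
shoulder touch True t71.7 [568.7 248.   76.3] F [-0.1 -1.   4.8] w0.300
```

View pics/u1.png

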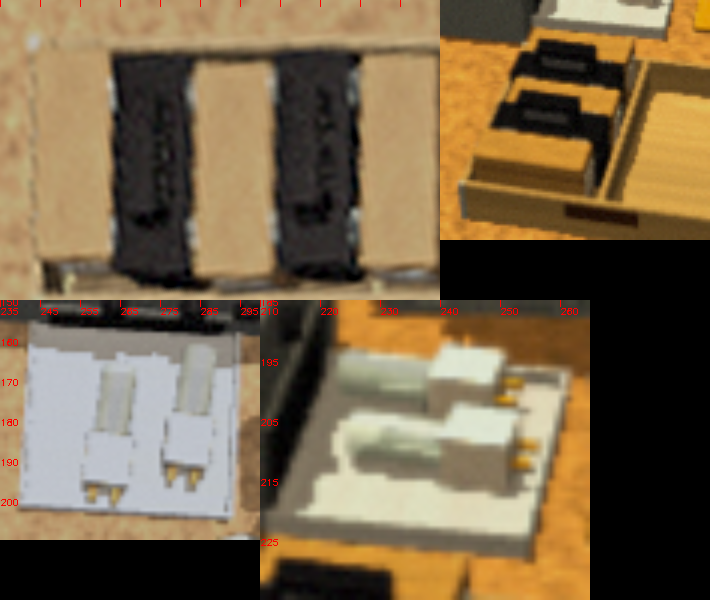

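Both cases stand seated, with the shoulder felt at 76.3 mm. Both lamps are located. Now closing the lid along the reverse arc.

Run:
```python
from h import *
B=np.radians(1.5); c=np.cos(B); sn=np.sin(B); p0=np.array([498,-308.,131.5])
def P(th):
    dx=-104*np.cos(th)+41*np.sin(th)+104; dz=104*np.sin(th)+41*np.cos(th)-41
    return p0+[dx*c,dx*sn,dz]
robot.move_gripper(.6); a=P(1.75); goto(a[0],a[1],360,B); print(lin(*a,speed=100,f_stop=10)); robot.move_gripper(0); st('grip')
for th in list(np.arange(1.64,.05,-.11))+[0.]:
    lin(*P(th),speed=60); F=np.array(robot.current_contact_force())
    if np.linalg.norm(F)>25: print('%.2f'%th,F.round(1))
st('end'); lin(p0[0],p0[1],p0[2]-2,speed=15,f_stop=15); st('press')
robot.move_gripper(.6); st('rel'); lin(p0[0],p0[1],300)
# touch lid top with closed fingers to confirm it is shut
robot.move_gripper(0); goto(500,-240,200,B); print(lin(500,-240,105,speed=30,f_stop=6)); st('lid top'); lin(500,-240,300)
```

```text
False
grip t79.1 [ 660.9 -303.7  185.6] F [ 0.8 -0.2  0.2] w0.263
0.76 [21.8  7.4 11.6]
0.65 [28.4 11.5 19.9]
0.54 [32.3 17.2 34.8]
0.43 [34.4 24.9 55.1]
0.32 [22.7 34.3 79.1]
0.21 [-21.5   2.2  22.7]
0.10 [-23.7   0.3  13.8]
0.00 [-25.2  -1.7   9.3]
end t84.8 [ 489.2 -308.   129.8] F [-25.2  -1.7   9.3] w0.256
press t85.1 [ 488.4 -308.   128. ] F [-27.9  -2.1  13.7] w0.258
rel t85.8 [ 498.1 -307.9  129.5] F [ 0.   0.3 -0. ] w0.598
True
lid top t91.0 [ 499.9 -240.   117.7] F [-0.3  0.8  5.8] w0.005
```

The lid is shut: its top was felt at 117.7 against the expected 117. One pull on the knob reached about 90 N before the pads slipped on it, still under the 120 N limit. Next I re-measure the lamps with a fresh pair of pictures.

Run:
```python
from h import *
import pickle
np.set_printoptions(precision=1,suppress=True)
t,s=pickle.load(open('u.pkl','rb')); lin(480,-300,330); t2=shot('top');s2=shot('side'); pickle.dump((t2,s2),open('v.pkl','wb'))
for n,a,b,r in(('top',t,t2,(155,205,240,295)),('side',s,s2,(185,235,215,265))):
    d=cv2.absdiff(a['img'],b['img'])[r[0]:r[1],r[2]:r[3]].max(2); print(n,'changed px',(d>50).sum())
C=lambda x,y:(235+x/4,150+(y-300)/4)
for n,cap,tip,sd in(('A',[(87,432),(132,432),(128,488),(83,483)],(118,367),(246.7,204.7)),('B',[(168,413),(212,413),(207,467),(163,463)],(200,347),(244.5,195.2))):
    q=np.array([onz(t,*C(*p),42)[:2] for p in cap]); m=np.mean([C(*p) for p in cap],0)
    print(n,q.mean(0),[np.linalg.norm(q[i]-q[(i+1)%4]).round(1) for i in range(4)],'axis',np.degrees(np.arctan2(*(onz(t,*C(*tip),34)[:2]-q.mean(0))[::-1])),'edge yaw',np.degrees(np.arctan2(*(q[0]-q[3])[::-1])),np.degrees(np.arctan2(*(q[1]-q[2])[::-1])),'tri',*tri((t,*m),(s,*sd)))
```

```text
top changed px 0
side changed px 168
A [515.7  22. ] [np.float64(35.1), np.float64(44.2), np.float64(35.1), np.float64(40.3)] axis -7.209545819320654 edge yaw -5.013951380977369 -4.886675891424054 tri [516.5  22.   42.6] 1.8676987377544245
B [530.8 -40.6] [np.float64(34.4), np.float64(42.9), np.float64(34.3), np.float64(39.7)] axis -9.156374067892937 edge yaw -6.6971459791696235 -6.548847583599071 tri [531.2 -40.7  40.1] 0.38830237744234075
```

Cap tops triangulate to z≈42.6 and 40.1 (42 expected), at A (516,22) and B (531,−41), unchanged since the last look. Picking A.

```bash
cat >> h.py <<'E'
def picklamp(x,y,yaw,op=.48):
    robot.move_gripper(op); goto(x,y,150,yaw); r=lin(x,y,13,speed=70,f_stop=6); st('down %s'%r)
    if r: return False
    robot.move_gripper(0); st('grip'); p=np.array(robot.current_tcp_pos())
    lin(p[0],p[1],60,speed=60); lin(p[0],p[1],200,speed=150); st('up'); return True
def laylamp(ox,oy,op=.47):
    x,y=c2w(ox,oy); goto(x,y,200,CY); lin(x,y,40,speed=100); st('over')
    r=lin(x,y,11,speed=15,f_stop=3); st('laid %s'%r)
    robot.move_gripper(op); st('rel'); p=robot.current_tcp_pos(); lin(p[0],p[1],80,speed=40); lin(p[0],p[1],220)
E
python3 - <<'E'
from h import *
if picklamp(514,22.2,np.radians(-6)): laylamp(-90,48)
goto(500,-200,330,0)
import pickle
t=shot('top'); pickle.dump(t,open('w.pkl','wb')); u=pickle.load(open('v.pkl','rb'))[0]
d=cv2.absdiff(t['img'],u['img'])[155:205,275:297].max(2); print('B changed',(d>50).sum())
E
```

```text
down False t97.5 [514.3  22.2  13.3] F [ 0.1 -0.5  0.5] w0.480
grip t97.8 [514.1  22.2  13.2] F [ 0.3 -0.7  1.6] w0.386
up t99.8 [513.4  22.3 199. ] F [-0.3  0.4 -0.9] w0.389
over t102.8 [417.7 351.3  40.6] F [-0.1 -0.7 -1.8] w0.389
laid True t104.4 [417.2 351.   13.2] F [-0.  -0.2  5.1] w0.386
rel t104.8 [416.2 350.4  12.1] F [ 0.6  0.4 -0.4] w0.469
B changed 0
```

Lamp A was 36 mm between the pads and touched down at its pick height, so it wasn't dropped. Lamp B hasn't moved, so it goes next.

Run:
```python
from h import *
if picklamp(530,-40.5,np.radians(-8),.6): laylamp(-90,-45)
goto(480,-300,360,0); st('end')
t=shot('top');s=shot('side')
a=cv2.resize(t['img'][130:250,130:440],None,fx=2.5,fy=2.5,interpolation=cv2.INTER_CUBIC);b=cv2.resize(s['img'][120:300,180:300],None,fx=1.66,fy=1.66,interpolation=cv2.INTER_CUBIC)
b2=cv2.resize(s['img'][215:300,180:300],None,fx=3.4,fy=3.4,interpolation=cv2.INTER_CUBIC)
w=775; o=np.zeros((600,w,3),np.uint8); o[:300]=a[:300,:w]; o[300:300+b.shape[0],:b.shape[1]]=b[:300]; o[300:300+b2.shape[0],220:220+b2.shape[1]]=b2[:300]
cv2.imwrite('pics/end.png',o)
```

```text
down False t113.4 [530.3 -40.6  13.3] F [-0.3 -0.7 -0.1] w0.602
grip t113.8 [530.1 -40.6  13.1] F [-1.   0.2  1.4] w0.385
up t115.8 [529.4 -40.4 198.9] F [-0.9 -0.  -0.3] w0.386
over t118.8 [407.1 258.8  40.5] F [ 0.6  0.5 -1.3] w0.388
laid True t120.4 [406.6 258.6  13.1] F [ 0.4 -0.4  6.1] w0.383
rel t120.8 [405.5 258.3  12.2] F [-0.6 -0.1 -0.4] w0.471
end t125.8 [ 480.4 -299.   359.8] F [ 0.3  1.  -0. ] w0.471
```

View pics/end.png

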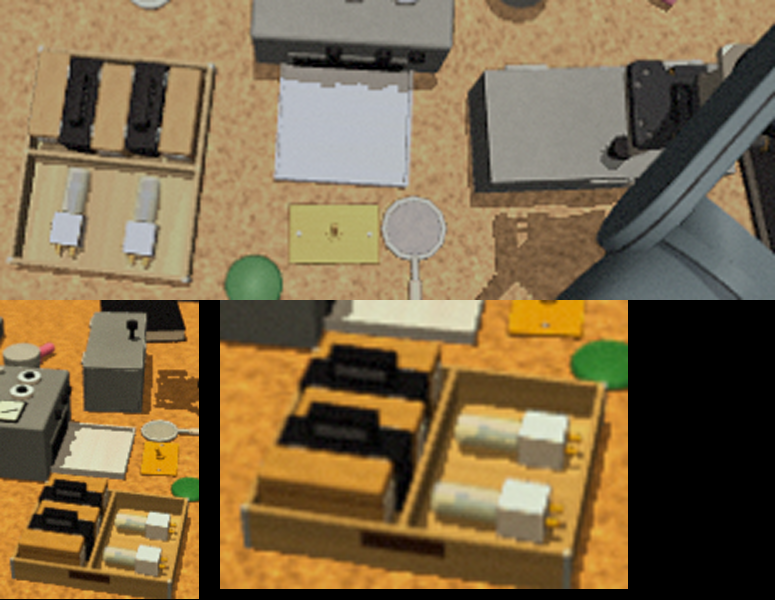

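The final view shows both cases upright between the files and both lamps lying in the bay. The tray is empty, the lid is shut and the bystanders haven't moved. Handing in.

```bash
python3 -c "
from h import *
robot.hand_in(); st('done')"
```

```text
the job is handed in; nothing more can be done
the job is handed in; nothing more can be done
```

The caddy is made up and I handed the job in at about 126 s. Both lens cases are in the two rack gaps, the spares box lid is shut, and both lamps are in the lamp bay.

**Checks that passed**
- **Cases:** I felt case 2's shoulder at 76.3 mm (76 expected). Case 1's fingertips came to rest at 76.3 mm too, though that may have been on the file tops beside it. Both stand level with the file tops in the pictures.
- **Lid:** the top felt at 117.7 mm (117 expected), so it is shut.
- **Lamps:** each touched down at its pick height before release, so neither was dropped. One had been knocked aside earlier, and I measured both again before picking them.
- **Rest of the shelf:** the tray is empty and the bystanders in the final view had not moved. That view leaves out the torch, stopwatch and lamp base, so I did not check those three at the end.

**What did not go cleanly**
- **Case 2, first try:** it caught on the caddy's dividing wall, tilted about 27°, and was released that way. I regripped it with a tilted gripper, levelled it and reinserted it with no early contact. The files may have shifted slightly.
- **Closing the lid:** the grip on the knob was off-centre. The force reached about 90 N, under the 120 N wrist limit, before the pads slipped and the lid closed. I could not check that all of that force was on the pads and not the gripper's body, which has a 40 N limit.

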